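# Put the closed sample jars back in the foam cradles cut for them

## Task

Put each of the four closed sample jars upright and fully down into the white foam cradle cut for its shape and size: small, medium and large round, and square. Two of the jars have been left in cradles that are too big for them and block the way, so clear those in a sensible order; lower the glass jars in rather than dropping them. Leave the open beaker and the open steel cup standing where they are.

Things in the scene. Friction and masses are not known exactly. Their poses are not given: they have to be found in the camera images.
- jar_small: Smallest round closed glass jar, 32 mm diameter all the way up, 72 mm high, brown contents, brass-coloured metal lid (the top 22 mm) flush with the glass. It stands in the hollow of the medium cradle at the start. Origin: centre of its underside; z up, along the jar's axis. About 0.05 to 0.1 kg.
- jar_medium: Middle-sized (and tallest) round closed glass jar, 46 mm diameter all the way up, 84 mm high, brown contents, brass-coloured metal lid (the top 22 mm) flush with the glass. It stands in the hollow of the large cradle at the start. Origin: centre of its underside; z up, along the jar's axis. About 0.1 to 0.2 kg.
- jar_large: Widest round closed glass jar, 60 mm diameter all the way up, 80 mm high, brown contents, brass-coloured metal lid (the top 22 mm) flush with the glass. It stands on the bench at the start. Origin: centre of its underside; z up, along the jar's axis. About 0.16 to 0.34 kg.
- jar_square: Square closed glass jar, 42 x 42 mm, 78 mm high, brown contents, square brass-coloured metal lid (the top 22 mm) flush with the glass. It stands on the bench at the start. Origin: centre of its underside; z up; x and y square to its flat sides. About 0.1 to 0.23 kg.
- cradle_small: White foam block fixed to the bench, 104 x 104 x 38 mm high, with a round hollow of 44 mm diameter (for the 32 mm jar) cut in its middle from the top, 26 mm deep (hollow floor 12 mm above the bench), its mouth bevelled 3 mm all round. Origin: centre of the underside, on the hollow's axis; z up, x and y parallel to the block's sides.
- cradle_medium: White foam block fixed to the bench, 104 x 104 x 38 mm high, with a round hollow of 58 mm diameter (for the 46 mm jar) cut in its middle from the top, 26 mm deep (hollow floor 12 mm above the bench), its mouth bevelled 3 mm all round. Origin: centre of the underside, on the hollow's axis; z up, x and y parallel to the block's sides.
- cradle_large: White foam block fixed to the bench, 104 x 104 x 38 mm high, with a round hollow of 72 mm diameter (for the 60 mm jar) cut in its middle from the top, 26 mm deep (hollow floor 12 mm above the bench), its mouth bevelled 3 mm all round. Origin: centre of the underside, on the hollow's axis; z up, x and y parallel to the block's sides.
- cradle_square: White foam block fixed to the bench, 104 x 104 x 38 mm high, with a 54 x 54 mm square hollow (for the square jar) cut in its middle from the top, 26 mm deep (hollow floor 12 mm above the bench), its mouth bevelled 3 mm all round. Origin: centre of the underside, on the hollow's axis; z up, x and y parallel to the block's sides and the hollow's sides.
- beaker: Bystander: open, empty, lidless glass beaker, 50 mm across the rim, 72 mm high, loose on the bench near the jars. Origin: centre of its underside.
- steel_cup: Bystander: open steel cup, 62 mm across the rim, 50 mm high, loose on the bench near the jars. Origin: centre of its underside.
There are look-alikes about, which are no part of the job. Leave any green or red look-alike of the jar_large alone. Leave any green look-alike of the jar_medium alone.

How it is judged:
At the end, for the whole second after the job is handed in: Every closed jar stands in its own cradle: its axis within 12 mm of the hollow's, its underside on the hollow's floor (within 5 mm), upright within about 7 degrees, at rest and released (horizontal distance between jar_small and cradle_small below 0.012 m and z of jar_small in the frame of cradle_small between 0.007 and 0.017 m and angle between each of jar_small, jar_medium, jar_large, jar_square's own z axis and vertical below 0.12 rad and linear speed of each of jar_small, jar_medium, jar_large, jar_square below 0.02 m/s and contact force between each of jar_small, jar_medium, jar_large, jar_square and the fingers below 0.1 N and horizontal distance between jar_medium and cradle_medium below 0.012 m and z of jar_medium in the frame of cradle_medium between 0.007 and 0.017 m and horizontal distance between jar_large and cradle_large below 0.012 m and z of jar_large in the frame of cradle_large between 0.007 and 0.017 m and horizontal distance between jar_square and cradle_square below 0.012 m and z of jar_square in the frame of cradle_square between 0.007 and 0.017 m); the robot touches nothing.
It fails at once if a jar is dropped (falls free at over 0.9 m/s, as from more than about 4 cm) ((linear speed of jar_small above 0.9 m/s and contact force between jar_small and anything else below 0.05 N) or (linear speed of jar_medium above 0.9 m/s and contact force between jar_medium and anything else below 0.05 N) or (linear speed of jar_large above 0.9 m/s and contact force between jar_large and anything else below 0.05 N) or (linear speed of jar_square above 0.9 m/s and contact force between jar_square and anything else below 0.05 N)).
It fails at once if the beaker is shifted by more than 25 mm or knocked over (distance of beaker from where it was at the start of the episode above 0.025 m or angle between beaker's own z axis and vertical above 0.5 rad).
It fails at once if the steel cup is shifted by more than 25 mm or knocked over (distance of steel_cup from where it was at the start of the episode above 0.025 m or angle between steel_cup's own z axis and vertical above 0.5 rad).
It also fails if it takes over 120 s, if anything falls off the work surface, if the arm or the gripper's body presses on something with over 40 N, if the wrist force passes 120 N, or if a joint passes its speed limit or range.

## Robot

A 6-joint arm with a two-finger parallel gripper is mounted at the origin on the work surface. World frame = base frame: x ahead of the robot, y to its left, z up, the work surface at z = 0. Lengths are in m, angles in rad, forces in N, time in s.
With the tool pointing down it reaches from about 0.375 to 0.9 m from the base axis. Payload 3.1 kg.
Tool frame: the origin (TCP) lies at the very end of the fingers, on their centre line; the grasp point (between the pads) lies 19 mm behind it (grip_depth is the distance from the TCP to the grasp point, in m); z points along the fingers, y is the line along which they close (so a half turn about z gives the same grasp; the last joint's range is limited). The gripper opens to 85 mm and grips with 20 to 120 N. Pads are 22 mm wide; open, the fingers measure 114 mm over their backs; the gripper's body (76 mm by 85 mm) begins 54 mm behind the grasp point. The pads swing forward as they close: fully open they stand 13 mm farther back than shut.
Start: joints at [-1.315, 0.527, 1.433, -0, 1.181, -0.178], TCP at [0.263, -0.567, 0.231] pointing down, gripper open.
Joint ranges: [-3.08, 3.08], [-0.75, 2.2], [0.22, 2.44], [-1.43, 4.57], [0, 2.65], [-2.85, 2.85]. Speed limits (rad/s): [2.79, 2.79, 3.14, 3.14, 3.14, 3.14].

## Interface

Orientations are given as a unit quaternion [x, y, z, w].
In Python, from station import * gives the robot as it stands.
- The arm moves only by the tool apply_moves, never from a script. Its argument "plan" is a list of rows, each a list of 7 numbers: the shift along the tool's x, y, z in m, then the turn, a rotation vector about the tool's x, y, z in rad, then the gripper command: -1 is fully open, 1 is shut, values between are in proportion. In form: [[dx, dy, dz, wx, wy, wz, jaw], ...]. A call has 1 to 8 rows; each row shifts and turns the commanded pose from where the row before left it, along the tool's axes as they then stand; what a row does not reach is not made up. A row lasts 1/8 s, in which the tool goes at most 62.5 mm and 10.7 degrees, less where a joint would pass 70% of its speed; a pose out of reach is approached as far as the arm can. A call is refused whole if a number of a shift passes 0.0625 or a number of a turn 0.188, either way. A call with a gripper value outside its range is refused whole. The fingers move at their own pace and stop on an object; "force" is the grip in N (left out, the last holds). Time passes only in rows, so rows that do not move let the fingers close. It gives the time, the measured TCP pose, the force, the opening and the grip force at its end, in the units of the state.
- sense(): the state, without advancing time (a new reading comes with each control period).
- snapshot(name): name is "side" or "top"; returns the picture (480x640x3 uint8, red, green, blue); there is no depth.
- calibration(name): a dict with "camera_matrix" (3x3 intrinsics, pixels), "R" (3x3) and "t" (3): a world point X has camera coordinates R X + t. Camera axes: x right, y down, z forward; pixel columns grow to the right and rows downward; lengths in m; the calibration is good to about 2 mm. A picture is of the moment at which its call begins. calibration takes no time and is no camera call.
- sign_off(): hands the job in; it is judged then, once.
The state is a dict: "t": time; "q": joint angles; "qd": joint speeds; "tau": joint torques, N m; "tcp_pos": TCP position; "tool_rot": TCP orientation; "force": force on the tool from outside, world axes, zero at the start; "ft_torque": the same for the moment, N m; "finger_gap": opening from 0.0 (shut) to 1.0 (fully open); "gripper_force": force on a finger pad.
Only numpy, scipy, OpenCV 4.12 (cv2) and the standard library are available. Lean on these libraries where they do the work, as an engineer would, in place of code of your own. Each camera call takes 0.05 s, during which the arm holds its last target. There are 200 camera calls.

## Working session

There is one attempt and no reset: what is moved stays moved. The work goes in short steps, Python scripts to look and compute and a tool call to move; the robot and the scene stay as the last step left them, time stands still between calls to the robot, and variables do not carry over. Pictures are saved under pics/ and viewed, at most 14 in all, crops included, and the job is handed in when it is done.

Besides the shell and the picture viewer there is one more tool, called after "Request:" in YAML: its name, and indented under it one key for each argument. apply_moves: Moves the arm, as the interface text tells. Its arguments: {"type":"object","properties":{"plan":{"type":"array"},"force":{"type":"number"}},"required":["plan"]}

```bash
mkdir -p pics; ls; python3 - <<'E'
from station import *
import cv2
for n in("top","side"):
    cv2.imwrite(f"pics/{n}0.png",snapshot(n)[:,:,::-1]); c=calibration(n); print(n,c["camera_matrix"],c["R"],c["t"],-c["R"].T@c["t"])
print(sense())
E
```

```text
pics
top [[579.32850357   0.         321.96005324]
 [  0.         579.32850357 245.68227845]
 [  0.           0.           1.        ]] [[-0.01997046 -0.99978949 -0.00470602]
 [-0.98403804  0.02048791 -0.17677495]
 [ 0.17683416  0.00110063 -0.98424005]] [-0.02223051  0.47371016  1.31121686] [ 0.23383693 -0.03337432  1.37418762]
side [[456.17550655   0.         316.23903618]
 [  0.         456.17550655 237.462614  ]
 [  0.           0.           1.        ]] [[-0.98766461 -0.1558503   0.01514257]
 [-0.08941539  0.48196174 -0.8716179 ]
 [ 0.12854378 -0.86222014 -0.48995197]] [0.46721084 0.09838485 0.89953716] [0.35461483 0.80099626 0.51940923]
{'t': 0.1, 'q': array([-1.31451612e+00,  5.28375892e-01,  1.43376509e+00,  2.23719544e-06,
        1.18141687e+00, -1.78503165e-01]), 'qd': array([ 0.00122754, -0.00121767, -0.00245254,  0.00198613,  0.00072823,
        0.00085418]), 'tau': array([-3.85066651e-04, -4.43304527e+01, -1.78586680e+01, -2.45695792e-04,
        3.86085041e-03, -4.28562188e-06]), 'tcp_pos': array([ 0.26311868, -0.56620732,  0.23043272]), 'tool_rot': array([ 9.76462961e-01,  2.15682917e-01, -3.71684047e-05, -9.81893181e-04]), 'force': array([0.00350162, 0.61019594, 0.7046936 ]), 'ft_torque': array([-0.07758152, -0.02510193,  0.02869394]), 'gripper_force': 0.0, 'finger_gap': 0.9990159835797463}
```

View pics/top0.png

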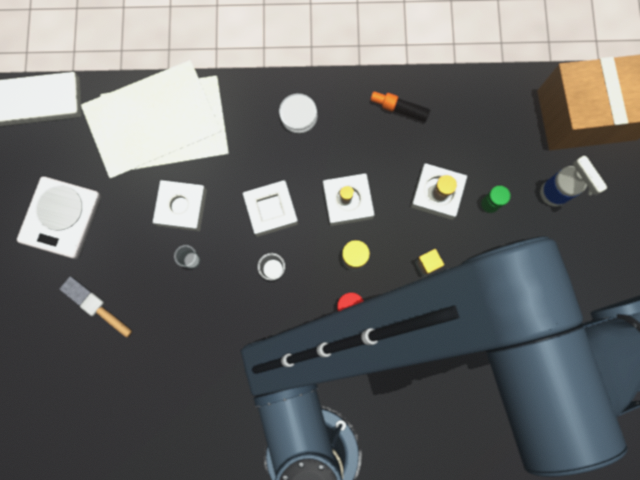

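View pics/side0.png

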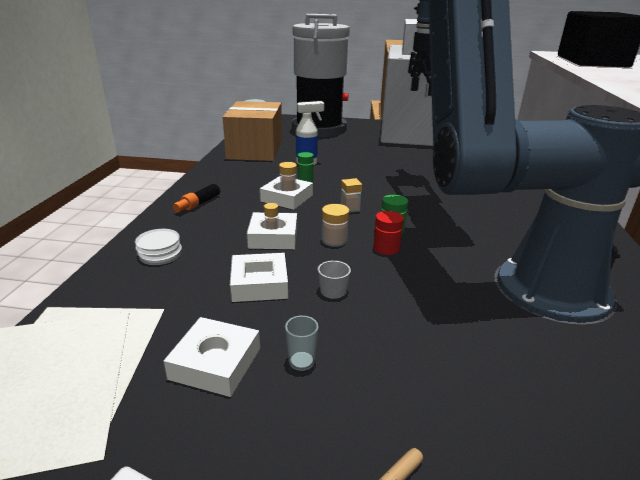

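The candidates in the top view are as follows.
- **Large round:** yellow at (355,253) is the brass-lidded jar. Red at (349,302) and a green one hidden under the arm are look-alikes.
- **Medium:** brass at (446,185) in a cradle. Green at (499,196) is a look-alike.
- **Small:** brass at (347,193).
- **Square:** (431,261).

Next I'll confirm these in an enlarged crop with measured outlines.

```bash
cat > h.py <<'E'
from station import *
import cv2, numpy as np
def ray(n,px,z):
    c=calibration(n);R,t=c["R"],c["t"];o=-R.T@t
    d=R.T@np.linalg.inv(c["camera_matrix"])@np.array([px[0],px[1],1.])
    return (o+d*(z-o[2])/d[2])[:2]
def proj(n,X):
    c=calibration(n);p=c["camera_matrix"]@(c["R"]@np.array(X,float)+c["t"]);return p[:2]/p[2]
def blobs(mask,amin=40):
    cs,_=cv2.findContours(mask.astype(np.uint8)*255,cv2.RETR_EXTERNAL,cv2.CHAIN_APPROX_NONE)
    return [c for c in cs if cv2.contourArea(c)>amin]
E
python3 - <<'E'
from h import *
im=cv2.imread("pics/top0.png");hsv=cv2.cvtColor(im,cv2.COLOR_BGR2HSV)
Y=(hsv[...,0]>20)&(hsv[...,0]<36)&(hsv[...,1]>120)&(hsv[...,2]>60)
crop=cv2.resize(im[150:290,140:480],None,fx=2.35,fy=2.35,interpolation=cv2.INTER_CUBIC)
for c in blobs(Y):
    x,y,w,h=cv2.boundingRect(c)
    print("Y",x,y,w,h,cv2.contourArea(c)); v=hsv[y:y+h,x+w//2]; print(v[:,2].tolist(), v[:,0].tolist())
W=(hsv[...,1]<40)&(hsv[...,2]>150)
for c in blobs(W,800):
    print("W",cv2.boundingRect(c),cv2.minAreaRect(c))
for u in (179-22,270,330,420): print(u,hsv[170:245,u,2].tolist())
cv2.imwrite("pics/crop0.png",crop)
E
```

```text
Y 418 249 26 25 353.5
[89, 157, 217, 237, 239, 239, 239, 239, 239, 239, 240, 239, 239, 239, 240, 240, 240, 240, 239, 239, 239, 230, 180, 111, 66] [23, 26, 27, 29, 30, 30, 29, 30, 30, 30, 30, 30, 30, 30, 30, 30, 30, 30, 30, 30, 30, 28, 27, 25, 26]
Y 342 240 28 28 546.5
[161, 225, 240, 241, 240, 240, 240, 241, 241, 241, 241, 241, 242, 242, 242, 242, 241, 242, 242, 241, 241, 241, 241, 242, 242, 234, 180, 110] [28, 29, 30, 30, 30, 30, 30, 30, 30, 30, 30, 30, 31, 31, 31, 31, 31, 31, 31, 31, 30, 31, 30, 31, 31, 30, 29, 25]
Y 341 187 12 13 103.5
[239, 240, 240, 240, 239, 240, 240, 239, 240, 240, 236, 203, 143] [28, 28, 28, 28, 28, 28, 28, 29, 29, 29, 29, 26, 22]
Y 437 176 19 19 250.5
[238, 239, 239, 239, 238, 239, 239, 239, 239, 238, 239, 239, 239, 239, 239, 239, 235, 200, 136] [27, 27, 27, 27, 28, 28, 28, 28, 28, 28, 28, 28, 28, 29, 29, 29, 28, 26, 22]
W (243, 180, 54, 54) ((269.5137634277344, 206.54588317871094), (43.868446350097656, 45.11362075805664), 73.3007583618164)
W (153, 180, 51, 49) ((177.94593811035156, 203.8243408203125), (44.880924224853516, 45.374122619628906), 9.462322235107
[... 1215 characters left out ...]
5, 67, 65]
330 [65, 65, 65, 66, 65, 66, 65, 67, 107, 180, 232, 241, 242, 242, 242, 242, 242, 242, 242, 242, 242, 242, 242, 242, 242, 242, 242, 242, 242, 242, 242, 242, 242, 242, 242, 242, 242, 242, 242, 242, 241, 241, 240, 240, 240, 237, 233, 229, 221, 216, 207, 191, 150, 101, 81, 76, 71, 69, 67, 68, 66, 68, 66, 66, 66, 66, 65, 65, 66, 65, 66, 65, 66, 65, 63]
420 [57, 61, 71, 86, 105, 125, 148, 170, 189, 205, 216, 229, 236, 239, 240, 241, 242, 242, 242, 242, 242, 242, 242, 242, 242, 242, 241, 242, 242, 242, 242, 241, 242, 242, 238, 221, 163, 110, 92, 86, 75, 67, 64, 65, 66, 64, 64, 64, 63, 65, 65, 64, 63, 65, 63, 64, 63, 63, 64, 63, 63, 64, 64, 65, 64, 63, 63, 62, 63, 62, 61, 62, 62, 61, 62]
```

View pics/crop0.png

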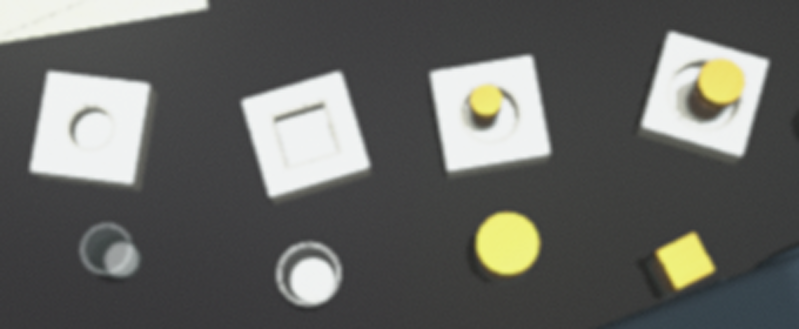

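The crop confirms the four brass lids: small and medium in the oversize cradles, large and square on the bench. It also shows the beaker at about (186,257) and the cup at about (271,266). Next I'll compute world positions.

```bash
python3 - <<'E'
from h import *
im=cv2.imread("pics/top0.png");hsv=cv2.cvtColor(im,cv2.COLOR_BGR2HSV)
Y=(hsv[...,0]>20)&(hsv[...,0]<36)&(hsv[...,1]>100)&(hsv[...,2]>165)
zs={431:.078,355:.080,347:.084,446:.096}
def show(nm,c,z):
    w=np.array([ray("top",p[0],z) for p in c],np.float32); r=cv2.minAreaRect(w); e=cv2.minEnclosingCircle(w)
    m=cv2.moments(w.reshape(-1,1,2)); print(nm,"cen",np.round([m['m10']/m['m00'],m['m01']/m['m00']],4),"rect",np.round(r[0],4),np.round(r[1],4),round(r[2],1),"circ",np.round(e[0],4),round(e[1],4))
for c in blobs(Y):
    x,y,w,h=cv2.boundingRect(c);k=min(zs,key=lambda k:abs(k-x-w/2));show(f"lid{k}",c,zs[k])
W=(hsv[...,1]<255)&(hsv[...,2]>160)
for c in blobs(W,800):
    b=cv2.boundingRect(c)
    if 150<b[0]<470 and b[1]>155: show("cradle"+str(b[:2]),c,.038)
for nm,p in(("beaker",(184.5,256)),("cup",(271,267)),):
    print(nm,ray("top",p,.072 if nm=="beaker" else .05))
print("green med",ray("top",(499,194),.084),"red",ray("top",(349,302),.08))
# side view cross check of lid top centres
S=cv2.imread("pics/side0.png");h2=cv2.cvtColor(S,cv2.COLOR_BGR2HSV)
for c in blobs((h2[...,0]>14)&(h2[...,0]<32)&(h2[...,1]>150)&(h2[...,2]>120),20): print("side",cv2.boundingRect(c))
for nm,X in (("L",(0,0,0)),): pass
E
```

```text
lid431 cen [ 0.4274 -0.2785] rect [ 0.4274 -0.2784] [0.0413 0.0426] 25.4 circ [ 0.4276 -0.2789] 0.0278
lid355 cen [ 0.4475 -0.1076] rect [ 0.4469 -0.1075] [0.0567 0.0574] 88.5 circ [ 0.4478 -0.1077] 0.0303
lid347 cen [ 0.5889 -0.0903] rect [ 0.5887 -0.0909] [0.03   0.0261] 88.8 circ [ 0.5895 -0.091 ] 0.0158
lid446 cen [ 0.5995 -0.3185] rect [ 0.5995 -0.3179] [0.0411 0.0406] 86.8 circ [ 0.5992 -0.318 ] 0.0225
cradle(243, 181) cen [0.571  0.0906] rect [0.5711 0.0906] [0.1067 0.106 ] 16.0 circ [0.57   0.0909] 0.0722
cradle(153, 180) cen [0.5824 0.3083] rect [0.5822 0.3083] [0.1063 0.1065] 81.4 circ [0.5826 0.3083] 0.0727
cradle(323, 174) cen [ 0.5888 -0.0962] rect [ 0.589  -0.0963] [0.1062 0.106 ] 8.5 circ [ 0.588  -0.0958] 0.0725
cradle(413, 164) cen [ 0.6042 -0.3149] rect [ 0.6042 -0.315 ] [0.1061 0.1062] 71.6 circ [ 0.6042 -0.3148] 0.0724
beaker [0.45043052 0.28177172]
cup [0.42421675 0.08669874]
green med [ 0.57772181 -0.44076361] red [ 0.33751423 -0.08967275]
```

Request:
apply_moves:
  plan:
    - [0, 0, 0, 0, 0, 0.145, -1]
    - [0, 0, 0, 0, 0, 0.145, -1]
    - [0, 0, 0, 0, 0, 0.145, -1]
    - [0.027, -0.04, 0, 0, 0, 0, -1]
    - [0.027, -0.04, 0, 0, 0, 0, -1]
    - [0.027, -0.04, 0, 0, 0, 0, -1]
    - [0.027, -0.04, 0, 0, 0, 0, -1]
    - [0.027, -0.04, 0, 0, 0, 0, -1]

```text
t: 1.1
tcp_pos: [0.3989, -0.3653, 0.231]
tool_rot: [1.0, -0.0, -0.0, -0.0]
force: [0.8, 0.2, -1.2]
finger_gap: 0.997
gripper_force: 0.0
```

Request:
apply_moves:
  plan:
    - [0.027, -0.04, 0, 0, 0, 0, -1]
    - [0.027, -0.04, 0, 0, 0, 0, -1]
    - [0.027, -0.04, 0, 0, 0, 0, -1]
    - [0.027, -0.04, 0, 0, 0, 0, -1]
    - [0.027, -0.04, 0, 0, 0, 0, -1]
    - [0.027, -0.04, 0, 0, 0, 0, -1]
    - [0.027, -0.036, 0, 0, 0, 0, -1]
    - [0, 0, 0, 0, 0, 0, -1]

```text
t: 2.1
tcp_pos: [0.5885, -0.0881, 0.2308]
tool_rot: [1.0, 0.002, 0.0, -0.0]
force: [-0.7, -0.3, 0.7]
finger_gap: 1.004
gripper_force: 0.0
```

Request:
apply_moves:
  plan:
    - [0, 0.002, 0.035, 0, 0, 0, -1]
    - [0, 0, 0.035, 0, 0, 0, -1]
    - [0, 0, 0.035, 0, 0, 0, -1]
    - [0, 0, 0, 0, 0, 0, -1]

```text
t: 2.6
tcp_pos: [0.5844, -0.093, 0.1236]
tool_rot: [1.0, -0.001, -0.004, -0.001]
force: [0.1, -0.4, 0.6]
finger_gap: 1.003
gripper_force: 0.0
```

```bash
python3 - <<'E'
from h import *
s=snapshot("side")[:,:,::-1].copy(); t=snapshot("top")[:,:,::-1]
cv2.imwrite("pics/a.png",np.hstack([cv2.resize(s[80:320,180:480],(400,320)),cv2.resize(t[140:380,200:500],(400,320))]))
for p in((395,202),): print("green large",ray("side",p,.08))
E
```

```text
green large [ 0.31792885 -0.1693927 ]
```

View pics/a.png

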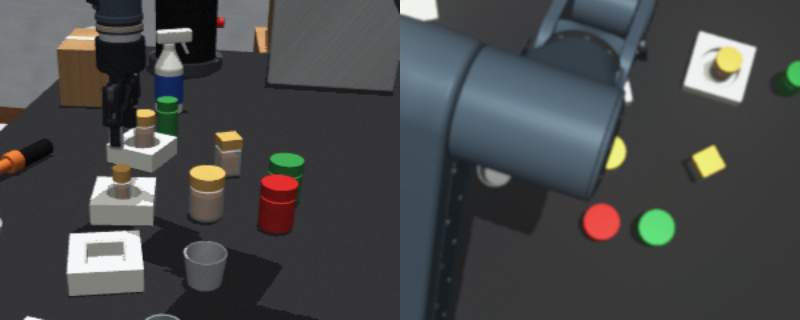

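The side crop shows the fingers above the small jar, with its lid at crop pixel (122,172). The top crop shows the green large look-alike standing clear of the jars. I'll descend and grip.

Request:
apply_moves:
  plan:
    - [0.004, -0.002, 0.02, 0, 0, 0, -1]
    - [0, 0, 0.02, 0, 0, 0, -1]
    - [0, 0, 0.02, 0, 0, 0, -1]
    - [0, 0, 0.015, 0, 0, 0, -1]
    - [0, 0, 0, 0, 0, 0, -1]
    - [0, 0, 0, 0, 0, 0, 1]
    - [0, 0, 0, 0, 0, 0, 1]
    - [0, 0, 0, 0, 0, 0, 1]
  force: 40

```text
t: 3.7
tcp_pos: [0.5918, -0.091, 0.052]
tool_rot: [1.0, -0.0, 0.001, 0.0]
force: [0.2, 0.5, 2.7]
finger_gap: 0.378
gripper_force: 0.9
```

Request:
apply_moves:
  plan:
    - [0, 0, 0, 0, 0, 0, 1]
    - [0, 0, 0, 0, 0, 0, 1]
    - [0, 0, 0, 0, 0, 0, 1]
    - [0, 0, 0, 0, 0, 0, 1]

```text
t: 4.2
tcp_pos: [0.5919, -0.091, 0.0521]
tool_rot: [1.0, -0.0, 0.001, 0.0]
force: [-0.8, 0.8, 5.6]
finger_gap: 0.362
gripper_force: 39.6
```

Request:
apply_moves:
  plan:
    - [0, 0, -0.01, 0, 0, 0, 1]
    - [0, 0, -0.02, 0, 0, 0, 1]
    - [0, 0, -0.03, 0, 0, 0, 1]
    - [0, 0, -0.02, 0, 0, 0, 1]
    - [0, 0, 0, 0, 0, 0, 1]

```text
t: 4.82
tcp_pos: [0.5924, -0.0912, 0.133]
tool_rot: [1.0, -0.0, 0.002, 0.001]
force: [0.9, 0.5, -1.1]
finger_gap: 0.362
gripper_force: 39.6
```

Request:
apply_moves:
  plan:
    - [0, -0.02, 0, 0, 0, 0, 1]
    - [0, -0.04, 0, 0, 0, 0, 1]
    - [0, -0.04, 0, 0, 0, 0, 1]
    - [0, -0.04, 0, 0, 0, 0, 1]
    - [0, -0.04, 0, 0, 0, 0, 1]
    - [0, -0.04, 0, 0, 0, 0, 1]
    - [0, -0.04, 0, 0, 0, 0, 1]
    - [0, -0.04, 0, 0, 0, 0, 1]

```text
t: 5.82
tcp_pos: [0.5894, 0.2116, 0.1295]
tool_rot: [1.0, 0.0, -0.002, 0.0]
force: [-0.8, -0.4, -1.2]
finger_gap: 0.356
gripper_force: 39.7
```

Request:
apply_moves:
  plan:
    - [0, -0.04, 0, 0, 0, 0, 1]
    - [0, -0.03, 0, 0, 0, 0, 1]
    - [0, -0.02, 0, 0, 0, 0, 1]
    - [0, -0.009, 0, 0, 0, 0, 1]
    - [0, 0, 0, 0, 0, 0, 1]
    - [0, 0, 0, 0, 0, 0, 1]

```text
t: 6.58
tcp_pos: [0.5915, 0.3071, 0.1311]
tool_rot: [1.0, -0.001, -0.0, 0.0]
force: [-0.3, 0.1, -1.0]
finger_gap: 0.367
gripper_force: 39.7
```

```bash
python3 - <<'E'
from h import *
s=snapshot("side")[:,:,::-1].copy()
cv2.imwrite("pics/b.png",cv2.resize(s[200:420,120:340],(560,560),interpolation=cv2.INTER_CUBIC))
p=sense()["tcp_pos"];print(p)
E
```

```text
[0.59161741 0.30696997 0.13128985]
```

View pics/b.png

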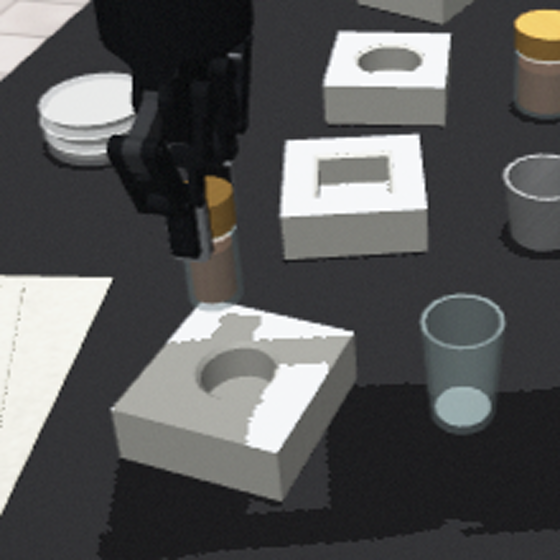

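The side crop shows the small jar held upright, with its underside front edge at crop (215,303). The hollow is at crop (238,375). I'll check the horizontal offset between them.

```bash
python3 - <<'E'
from h import *
f=lambda u,v:(120+u*220/560,200+v*220/560)
print(ray("side",f(215,304),.091), ray("side",f(238,372),.038))
print((np.array(proj("side",(.5895,.307,.091)))-[120,200])*560/220,(np.array(proj("side",(.5824,.308,.038)))-[120,200])*560/220)
E
```

```text
[0.58815111 0.31516609] [0.58101633 0.31184232]
[217.97802379 294.66802961] [238.03097239 367.27733267]
```

Request:
apply_moves:
  plan:
    - [-0.0085, -0.001, 0.01, 0, 0, 0, 1]
    - [0, 0, 0.02, 0, 0, 0, 1]
    - [0, 0, 0.02, 0, 0, 0, 1]
    - [0, 0, 0.015, 0, 0, 0, 1]
    - [0, 0, 0.008, 0, 0, 0, 1]
    - [0, 0, 0.004, 0, 0, 0, 1]
    - [0, 0, 0, 0, 0, 0, 1]
    - [0, 0, 0, 0, 0, 0, 1]

```text
t: 7.62
tcp_pos: [0.5835, 0.3093, 0.055]
tool_rot: [1.0, -0.0, 0.001, -0.0]
force: [0.7, -0.2, -0.6]
finger_gap: 0.361
gripper_force: 39.7
```

Request:
apply_moves:
  plan:
    - [0, 0, 0.002, 0, 0, 0, 1]
    - [0, 0, 0.001, 0, 0, 0, 1]
    - [0, 0, 0, 0, 0, 0, 1]
    - [0, 0, 0, 0, 0, 0, -0.1]
    - [0, 0, 0, 0, 0, 0, -0.5]
    - [0, 0, 0, 0, 0, 0, -1]
    - [0, 0, 0, 0, 0, 0, -1]
    - [0, 0, 0, 0, 0, 0, -1]

```text
t: 8.62
tcp_pos: [0.5829, 0.3091, 0.0512]
tool_rot: [1.0, -0.0, -0.0, 0.0]
force: [0.4, 0.1, -0.0]
finger_gap: 1.004
gripper_force: 0.0
```

Request:
apply_moves:
  plan:
    - [0, 0, -0.01, 0, 0, 0, -1]
    - [0, 0, -0.025, 0, 0, 0, -1]
    - [0, 0, -0.04, 0, 0, 0, -1]
    - [0, 0, -0.04, 0, 0, 0, -1]
    - [0, 0.03, -0.02, 0, 0, 0, -1]
    - [0, 0.05, 0, 0, 0, 0, -1]
    - [0, 0.05, 0, 0, 0, 0, -1]
    - [0, 0.05, 0, 0, 0, 0, -1]

```text
t: 9.62
tcp_pos: [0.583, 0.1278, 0.1874]
tool_rot: [1.0, 0.0, 0.001, -0.0]
force: [0.8, 0.3, -0.3]
finger_gap: 0.997
gripper_force: 0.0
```

Request:
apply_moves:
  plan:
    - [0, 0.05, 0, 0, 0, 0, -1]
    - [0, 0.05, 0, 0, 0, 0, -1]
    - [0, 0.05, 0, 0, 0, 0, -1]
    - [0, 0.05, 0, 0, 0, 0, -1]
    - [0, 0.05, 0, 0, 0, 0, -1]
    - [0, 0.05, 0, 0, 0, 0, -1]
    - [0, 0.05, 0, 0, 0, 0, -1]
    - [0, 0.04, 0, 0, 0, 0, -1]

```text
t: 10.62
tcp_pos: [0.5828, -0.2632, 0.1872]
tool_rot: [1.0, -0.001, 0.001, 0.0]
force: [0.9, -0.2, -1.6]
finger_gap: 0.998
gripper_force: 0.0
```

```bash
cat >> h.py <<'E'
def lids(n="top"):
    im=snapshot(n)[:,:,::-1];hsv=cv2.cvtColor(np.ascontiguousarray(im),cv2.COLOR_BGR2HSV)
    Y=(hsv[...,0]>20)&(hsv[...,0]<36)&(hsv[...,1]>100)&(hsv[...,2]>150)
    for c in blobs(Y,30):
        b=cv2.boundingRect(c);print(b,*[(z,np.round(np.mean([ray(n,p[0],z) for p in c],0),4)) for z in (.084,.096)])
    return im
E
python3 - <<'E'
from h import *
lids();print(sense()["tcp_pos"])
E
```

```text
(168, 194, 13, 12) (0.084, array([0.5804, 0.3075])) (0.096, array([0.5772, 0.3043]))
[ 0.58332536 -0.26899692  0.18740048]
```

Small jar is seated, about 2 mm off the hollow's axis. Next is the medium jar.

Request:
apply_moves:
  plan:
    - [0.008, 0.025, 0, 0, 0, 0, -1]
    - [0.008, 0.024, 0, 0, 0, 0, -1]
    - [0, 0, 0.03, 0, 0, 0, -1]
    - [0, 0, 0.03, 0, 0, 0, -1]
    - [0, 0, 0, 0, 0, 0, -1]
    - [0, 0, 0, 0, 0, 0, -1]

```text
t: 11.42
tcp_pos: [0.5996, -0.3102, 0.1277]
tool_rot: [1.0, 0.0, 0.001, 0.001]
force: [0.5, 0.4, 0.5]
finger_gap: 0.998
gripper_force: 0.0
```

```bash
python3 - <<'E'
from h import *
print(sense()["tcp_pos"]); lids()
s=snapshot("side")[:,:,::-1]; cv2.imwrite("pics/c.png",cv2.resize(s[90:240,220:400],(720,600),interpolation=cv2.INTER_CUBIC))
E
```

```text
[ 0.59955795 -0.31019619  0.12766934]
(168, 194, 13, 12) (0.084, array([0.5804, 0.3075])) (0.096, array([0.5772, 0.3044]))
```

View pics/c.png

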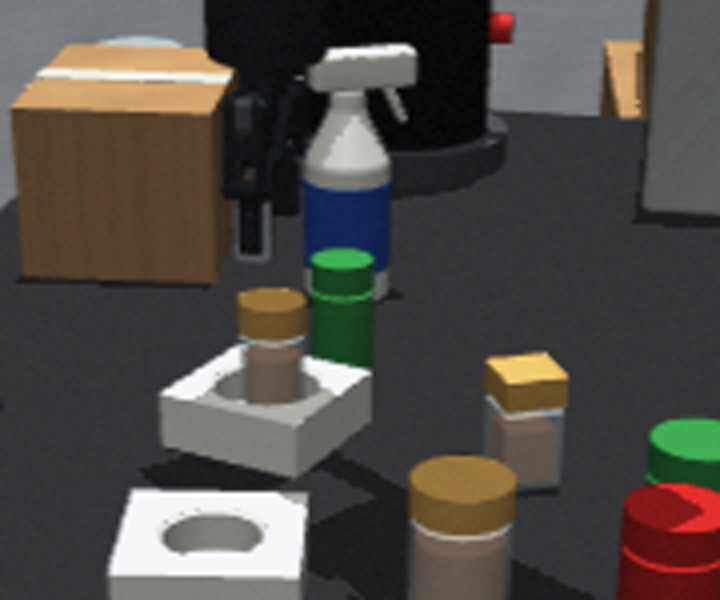

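The side crop shows the fingers above the medium jar (lid at crop (272,310)), and the green medium look-alike behind at (342,310). The fingers are about 8 mm short in y, so I'll correct and grip.

Request:
apply_moves:
  plan:
    - [0, 0.008, 0.005, 0, 0, 0, -1]
    - [0, 0, 0.02, 0, 0, 0, -1]
    - [0, 0, 0.02, 0, 0, 0, -1]
    - [0, 0, 0.018, 0, 0, 0, -1]
    - [0, 0, 0.01, 0, 0, 0, -1]
    - [0, 0, 0, 0, 0, 0, -1]
    - [0, 0, 0, 0, 0, 0, 1]
    - [0, 0, 0, 0, 0, 0, 1]

```text
t: 12.52
tcp_pos: [0.5994, -0.3183, 0.0542]
tool_rot: [1.0, -0.0, 0.001, 0.001]
force: [-0.3, 0.1, 1.0]
finger_gap: 0.607
gripper_force: 0.0
```

Request:
apply_moves:
  plan:
    - [0, 0, 0, 0, 0, 0, 1]
    - [0, 0, 0, 0, 0, 0, 1]
    - [0, 0, 0, 0, 0, 0, 1]
    - [0, 0, 0, 0, 0, 0, 1]
    - [0, 0, 0, 0, 0, 0, 1]

```text
t: 13.15
tcp_pos: [0.5994, -0.3184, 0.0543]
tool_rot: [1.0, -0.0, 0.001, 0.001]
force: [0.0, -0.8, 4.8]
finger_gap: 0.528
gripper_force: 40.8
```

Request:
apply_moves:
  plan:
    - [0, 0, -0.01, 0, 0, 0, 1]
    - [0, 0, -0.02, 0, 0, 0, 1]
    - [0, 0, -0.03, 0, 0, 0, 1]
    - [0, 0, -0.02, 0, 0, 0, 1]
    - [-0.005, -0.03, 0, 0, 0, 0, 1]
    - [-0.005, -0.04, 0, 0, 0, 0, 1]
    - [0, -0.04, 0, 0, 0, 0, 1]
    - [0, -0.04, 0, 0, 0, 0, 1]

```text
t: 14.15
tcp_pos: [0.5887, -0.1667, 0.134]
tool_rot: [1.0, -0.0, 0.0, 0.0]
force: [0.3, 0.0, -2.4]
finger_gap: 0.529
gripper_force: 41.2
```

Request:
apply_moves:
  plan:
    - [0, -0.04, 0, 0, 0, 0, 1]
    - [0, -0.022, 0, 0, 0, 0, 1]
    - [0, -0.01, 0, 0, 0, 0, 1]
    - [0, 0, 0, 0, 0, 0, 1]
    - [0, 0, 0, 0, 0, 0, 1]

```text
t: 14.78
tcp_pos: [0.5893, -0.0972, 0.1334]
tool_rot: [1.0, -0.001, 0.0, 0.0]
force: [0.3, -0.0, -1.4]
finger_gap: 0.527
gripper_force: 41.3
```

```bash
python3 - <<'E'
from h import *
s=snapshot("side")[:,:,::-1].copy();p=sense()["tcp_pos"];print(p)
pp=proj("side",(p[0],p[1],p[2]-.0543+.012));cc=proj("side",(.589,-.0963,.038))
for q in(pp,cc): cv2.circle(s,tuple(int(round(a)) for a in q),1,(0,0,255),-1)
cv2.imwrite("pics/d.png",cv2.resize(s[130:280,200:360],(640,600),interpolation=cv2.INTER_CUBIC))
E
```

```text
[ 0.58920618 -0.097253    0.1333276 ]
```

View pics/d.png

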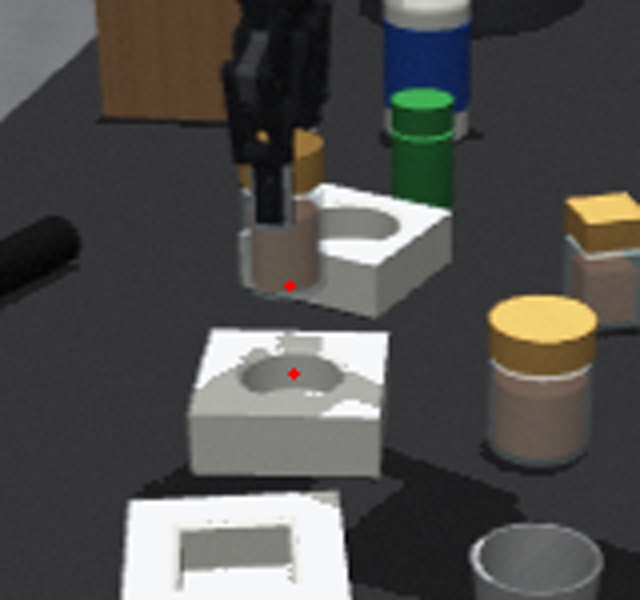

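The medium jar hangs upright at crop u ≈ 284 and the hollow centre is at ≈ 292, about 2 mm off. I'll lower it.

Request:
apply_moves:
  plan:
    - [-0.002, -0.001, 0.01, 0, 0, 0, 1]
    - [0, 0, 0.02, 0, 0, 0, 1]
    - [0, 0, 0.02, 0, 0, 0, 1]
    - [0, 0, 0.015, 0, 0, 0, 1]
    - [0, 0, 0.009, 0, 0, 0, 1]
    - [0, 0, 0.003, 0, 0, 0, 1]
    - [0, 0, 0.001, 0, 0, 0, 1]
    - [0, 0, 0, 0, 0, 0, 1]

```text
t: 15.82
tcp_pos: [0.5873, -0.095, 0.0558]
tool_rot: [1.0, -0.0, 0.001, 0.0]
force: [-0.5, -0.3, -1.3]
finger_gap: 0.529
gripper_force: 41.3
```

Request:
apply_moves:
  plan:
    - [0, 0, 0.0015, 0, 0, 0, 1]
    - [0, 0, 0, 0, 0, 0, 1]
    - [0, 0, 0, 0, 0, 0, -0.2]
    - [0, 0, 0, 0, 0, 0, -0.6]
    - [0, 0, 0, 0, 0, 0, -1]
    - [0, 0, 0, 0, 0, 0, -1]
    - [0, 0, 0, 0, 0, 0, -1]

```text
t: 16.7
tcp_pos: [0.5869, -0.0949, 0.0538]
tool_rot: [1.0, -0.0, -0.0, -0.0]
force: [0.4, 0.9, 0.5]
finger_gap: 0.995
gripper_force: 0.0
```

Request:
apply_moves:
  plan:
    - [0, 0, -0.01, 0, 0, 0, -1]
    - [0, 0, -0.025, 0, 0, 0, -1]
    - [0, 0, -0.04, 0, 0, 0, -1]
    - [0, 0, -0.04, 0, 0, 0, -1]
    - [-0.03, 0.012, 0, 0, 0, 0, -1]
    - [-0.04, 0, 0, 0, 0, 0, -1]
    - [-0.04, 0, 0, 0, 0, 0, -1]
    - [-0.03, 0, 0, 0, 0, 0, -1]

```text
t: 17.7
tcp_pos: [0.4452, -0.1066, 0.1695]
tool_rot: [1.0, -0.0, 0.0, 0.0]
force: [0.5, -0.3, 0.6]
finger_gap: 1.002
gripper_force: 0.0
```

Request:
apply_moves:
  plan:
    - [0, 0, 0.02, 0, 0, 0, -1]
    - [0, 0, 0.03, 0, 0, 0, -1]
    - [0, 0, 0, 0, 0, 0, -1]
    - [0, 0, 0, 0, 0, 0, -1]

```text
t: 18.2
tcp_pos: [0.4474, -0.1071, 0.1196]
tool_rot: [1.0, -0.0, 0.001, 0.0]
force: [0.3, 0.3, -0.0]
finger_gap: 1.001
gripper_force: 0.0
```

```bash
python3 - <<'E'
from h import *
print(sense()["tcp_pos"]); lids()
s=snapshot("side")[:,:,::-1]; cv2.imwrite("pics/e.png",cv2.resize(s[100:310,200:440],(690,600),interpolation=cv2.INTER_CUBIC))
E
```

```text
[ 0.4474314  -0.10708611  0.11962584]
(419, 249, 25, 24) (0.084, array([ 0.4265, -0.2772])) (0.096, array([ 0.4247, -0.2749]))
(168, 194, 12, 12) (0.084, array([0.5805, 0.3076])) (0.096, array([0.5772, 0.3044]))
(341, 183, 18, 10) (0.084, array([ 0.6028, -0.0988])) (0.096, array([ 0.5994, -0.0982]))
```

View pics/e.png

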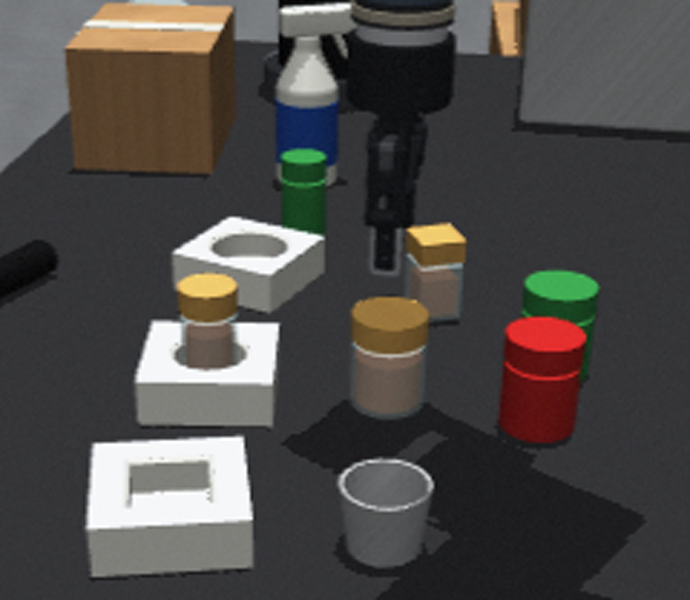

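The medium jar stands in its cradle at crop (208,320). The large cradle is empty, and the gripper is above the brass-lidded large jar at crop (390,325). I'll grip the large jar.

Request:
apply_moves:
  plan:
    - [0, 0, 0.015, 0, 0, 0, -1]
    - [0, 0, 0.02, 0, 0, 0, -1]
    - [0, 0, 0.02, 0, 0, 0, -1]
    - [0, 0, 0.015, 0, 0, 0, -1]
    - [0, 0, 0.01, 0, 0, 0, -1]
    - [0, 0, 0, 0, 0, 0, -1]
    - [0, 0, 0, 0, 0, 0, 1]
    - [0, 0, 0, 0, 0, 0, 1]
  force: 50

```text
t: 19.3
tcp_pos: [0.4474, -0.1071, 0.0397]
tool_rot: [1.0, -0.0, 0.001, 0.0]
force: [-0.0, -1.3, 2.4]
finger_gap: 0.688
gripper_force: 52.8
```

Request:
apply_moves:
  plan:
    - [0, 0, 0, 0, 0, 0, 1]
    - [0, 0, 0, 0, 0, 0, 1]
    - [0, 0, 0, 0, 0, 0, 1]
    - [0, 0, 0, 0, 0, 0, 1]

```text
t: 19.8
tcp_pos: [0.4474, -0.1071, 0.0397]
tool_rot: [1.0, -0.0, 0.001, 0.0]
force: [0.2, -0.6, 5.4]
finger_gap: 0.69
gripper_force: 52.8
```

Request:
apply_moves:
  plan:
    - [0, 0, -0.01, 0, 0, 0, 1]
    - [0, 0, -0.025, 0, 0, 0, 1]
    - [0, 0, -0.035, 0, 0, 0, 1]
    - [0, 0, -0.025, 0, 0, 0, 1]
    - [0.015, 0.02, 0, 0, 0, 0, 1]
    - [0.025, 0.033, 0, 0, 0, 0, 1]
    - [0.025, 0.033, 0, 0, 0, 0, 1]
    - [0.025, 0.033, 0, 0, 0, 0, 1]

```text
t: 20.8
tcp_pos: [0.5371, -0.2265, 0.1342]
tool_rot: [1.0, -0.0, -0.0, -0.0]
force: [0.5, 0.2, -2.1]
finger_gap: 0.692
gripper_force: 54.4
```

Request:
apply_moves:
  plan:
    - [0.025, 0.033, 0, 0, 0, 0, 1]
    - [0.025, 0.033, 0, 0, 0, 0, 1]
    - [0.012, 0.016, 0, 0, 0, 0, 1]
    - [0.005, 0.007, 0, 0, 0, 0, 1]
    - [0, 0, 0, 0, 0, 0, 1]
    - [0, 0, 0, 0, 0, 0, 1]

```text
t: 21.55
tcp_pos: [0.6029, -0.3136, 0.1337]
tool_rot: [1.0, 0.0, -0.001, -0.001]
force: [0.2, -0.4, -1.3]
finger_gap: 0.688
gripper_force: 54.4
```

```bash
python3 - <<'E'
from h import *
s=snapshot("side")[:,:,::-1].copy();p=sense()["tcp_pos"];print(p)
pp=proj("side",(p[0],p[1],p[2]-.0397));cc=proj("side",(.604,-.315,.038))
for q in(pp,cc): cv2.circle(s,tuple(int(round(a)) for a in q),1,(0,0,255),-1)
cv2.imwrite("pics/f.png",cv2.resize(s[110:230,230:360],(650,600),interpolation=cv2.INTER_CUBIC))
E
```

```text
[ 0.60306808 -0.31363179  0.13376578]
```

View pics/f.png

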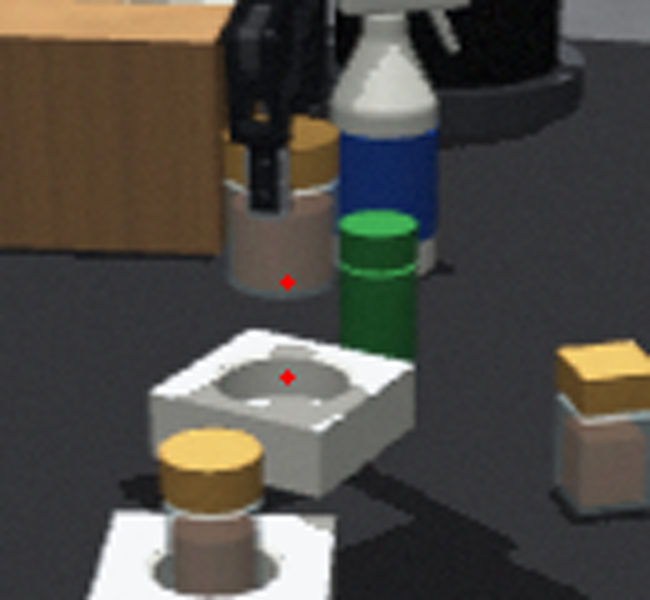

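The large jar's centre (crop u ≈ 282) lines up with the hollow (u ≈ 283). I'll lower it.

Request:
apply_moves:
  plan:
    - [0.001, 0.001, 0.01, 0, 0, 0, 1]
    - [0, 0, 0.02, 0, 0, 0, 1]
    - [0, 0, 0.02, 0, 0, 0, 1]
    - [0, 0, 0.017, 0, 0, 0, 1]
    - [0, 0, 0.01, 0, 0, 0, 1]
    - [0, 0, 0.003, 0, 0, 0, 1]
    - [0, 0, 0.001, 0, 0, 0, 1]
    - [0, 0, 0, 0, 0, 0, 1]

```text
t: 22.6
tcp_pos: [0.6053, -0.3162, 0.0535]
tool_rot: [1.0, -0.0, 0.001, 0.0]
force: [0.3, -0.1, -1.8]
finger_gap: 0.688
gripper_force: 54.4
```

Request:
apply_moves:
  plan:
    - [0, 0, 0.0015, 0, 0, 0, 1]
    - [0, 0, 0, 0, 0, 0, 1]
    - [0, 0, 0, 0, 0, 0, 0.1]
    - [0, 0, 0, 0, 0, 0, -0.6]
    - [0, 0, 0, 0, 0, 0, -1]
    - [0, 0, 0, 0, 0, 0, -1]
    - [0, 0, 0, 0, 0, 0, -1]

```text
t: 23.48
tcp_pos: [0.6048, -0.3159, 0.0513]
tool_rot: [1.0, -0.0, 0.0, -0.0]
force: [-0.3, 0.4, -0.2]
finger_gap: 0.998
gripper_force: 0.0
```

Request:
apply_moves:
  plan:
    - [0, 0, -0.01, 0, 0, 0, -1]
    - [0, 0, -0.025, 0, 0, 0, -1]
    - [0, 0, -0.04, 0, 0, 0, -1]
    - [0, 0, -0.04, 0, 0, 0, -1]
    - [-0.028, -0.008, 0, 0, 0, 0, -1]
    - [-0.05, -0.01, 0, 0, 0, 0, -1]
    - [-0.05, -0.01, 0, 0, 0, 0, -1]
    - [-0.05, -0.01, 0, 0, 0, 0, -1]

```text
t: 24.48
tcp_pos: [0.4256, -0.2776, 0.1672]
tool_rot: [1.0, 0.0, 0.001, 0.001]
force: [-0.5, -0.9, -0.4]
finger_gap: 0.997
gripper_force: 0.0
```

Request:
apply_moves:
  plan:
    - [0, 0, 0, 0, 0, -0.148, -1]
    - [0, 0, 0, 0, 0, -0.148, -1]
    - [0, 0, 0, 0, 0, -0.147, -1]
    - [0, 0, 0.025, 0, 0, 0, -1]
    - [0, 0, 0.025, 0, 0, 0, -1]
    - [0, 0, 0, 0, 0, 0, -1]
    - [0, 0, 0, 0, 0, 0, -1]

```text
t: 25.35
tcp_pos: [0.4274, -0.2783, 0.1172]
tool_rot: [0.976, 0.22, 0.0, 0.001]
force: [0.1, 0.3, 0.1]
finger_gap: 1.002
gripper_force: 0.0
```

```bash
python3 - <<'E'
from h import *
p=sense();print(p["tcp_pos"],p["tool_rot"])
lids()
s=snapshot("side")[:,:,::-1]; cv2.imwrite("pics/g.png",cv2.resize(s[90:290,220:440],(660,600),interpolation=cv2.INTER_CUBIC))
psi=2*np.arctan2(p["tool_rot"][1],p["tool_rot"][0]);d=np.array([.4274,-.2784])-p["tcp_pos"][:2]
print("psi",np.degrees(psi),"tool dx,dy",d@[np.cos(psi),np.sin(psi)],d@[np.sin(psi),-np.cos(psi)])
E
```

```text
[ 0.42735699 -0.27834753  0.11724285] [9.75581061e-01 2.19638223e-01 4.15692512e-04 6.86850304e-04]
(168, 194, 13, 12) (0.084, array([0.5804, 0.3075])) (0.096, array([0.5772, 0.3043]))
(432, 171, 25, 25) (0.084, array([ 0.6056, -0.3175])) (0.096, array([ 0.6022, -0.3149]))
psi 25.37557831881195 tool dx,dy 1.6377004912277314e-05 6.58391127050302e-05
```

View pics/g.png

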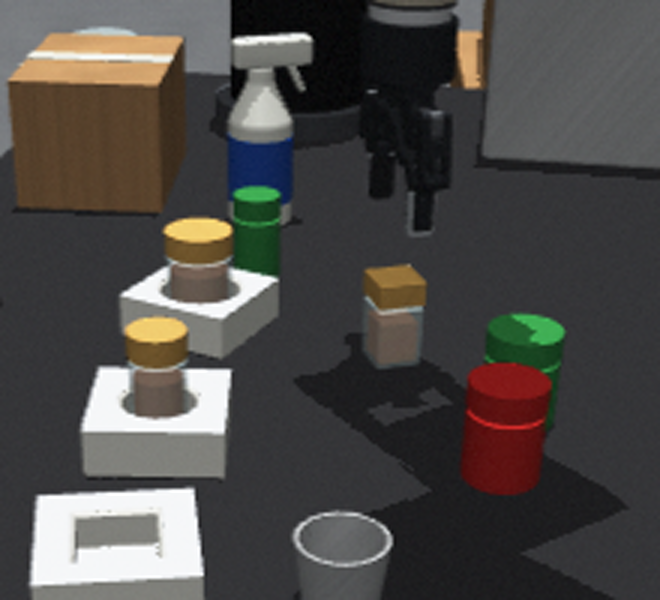

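Large and medium jars stand in their cradles at crop (198,260) and (157,365). The gripper is aligned above the square jar at (395,310).

Request:
apply_moves:
  plan:
    - [0, 0, 0.015, 0, 0, 0, -1]
    - [0, 0, 0.02, 0, 0, 0, -1]
    - [0, 0, 0.02, 0, 0, 0, -1]
    - [0, 0, 0.014, 0, 0, 0, -1]
    - [0, 0, 0.008, 0, 0, 0, -1]
    - [0, 0, 0, 0, 0, 0, -1]
    - [0, 0, 0, 0, 0, 0, 1]
    - [0, 0, 0, 0, 0, 0, 1]
  force: 45

```text
t: 26.45
tcp_pos: [0.4272, -0.2781, 0.0399]
tool_rot: [0.976, 0.22, 0.0, 0.001]
force: [0.4, -0.9, 0.3]
finger_gap: 0.608
gripper_force: 0.0
```

Request:
apply_moves:
  plan:
    - [0, 0, 0, 0, 0, 0, 1]
    - [0, 0, 0, 0, 0, 0, 1]
    - [0, 0, 0, 0, 0, 0, 1]
    - [0, 0, 0, 0, 0, 0, 1]
    - [0, 0, 0, 0, 0, 0, 1]

```text
t: 27.08
tcp_pos: [0.4272, -0.2782, 0.04]
tool_rot: [0.976, 0.22, 0.0, 0.001]
force: [0.4, 0.6, 6.3]
finger_gap: 0.485
gripper_force: 46.0
```

Request:
apply_moves:
  plan:
    - [0, 0, -0.01, 0, 0, 0, 1]
    - [0, 0, -0.025, 0, 0, 0, 1]
    - [0, 0, -0.035, 0, 0, 0, 1]
    - [0, 0, -0.035, 0, 0, 0, 1]
    - [0, 0, -0.02, 0, 0, 0.083, 1]
    - [0, 0, 0, 0, 0, 0.08, 1]
    - [0, 0, 0, 0, 0, 0, 1]

```text
t: 27.95
tcp_pos: [0.4265, -0.2775, 0.1647]
tool_rot: [0.99, 0.14, -0.0, -0.0]
force: [0.3, 0.2, -1.0]
finger_gap: 0.484
gripper_force: 45.8
```

Request:
apply_moves:
  plan:
    - [0.014, -0.018, 0, 0, 0, 0, 1]
    - [0.026, -0.034, 0, 0, 0, 0, 1]
    - [0.026, -0.034, 0, 0, 0, 0, 1]
    - [0.026, -0.034, 0, 0, 0, 0, 1]
    - [0.026, -0.034, 0, 0, 0, 0, 1]
    - [0.026, -0.034, 0, 0, 0, 0, 1]
    - [0.026, -0.034, 0, 0, 0, 0, 1]
    - [0.026, -0.034, 0, 0, 0, 0, 1]

```text
t: 28.95
tcp_pos: [0.5443, 0.0238, 0.1637]
tool_rot: [0.99, 0.14, -0.001, -0.0]
force: [-0.6, -0.4, -1.0]
finger_gap: 0.488
gripper_force: 45.8
```

Request:
apply_moves:
  plan:
    - [0.026, -0.034, 0, 0, 0, 0, 1]
    - [0.013, -0.016, 0, 0, 0, 0, 1]
    - [0.006, -0.008, 0, 0, 0, 0, 1]
    - [0, 0, 0.02, 0, 0, 0, 1]
    - [0, 0, 0.02, 0, 0, 0, 1]
    - [0, 0, 0, 0, 0, 0, 1]
    - [0, 0, 0, 0, 0, 0, 1]

```text
t: 29.82
tcp_pos: [0.572, 0.0897, 0.1247]
tool_rot: [0.99, 0.139, 0.0, 0.0]
force: [1.3, 0.3, -1.9]
finger_gap: 0.489
gripper_force: 45.9
```

```bash
python3 - <<'E'
from h import *
s=snapshot("side")[:,:,::-1].copy();S=sense();p=S["tcp_pos"];print(p,S["finger_gap"])
q=S["tool_rot"];psi=2*np.arctan2(q[1],q[0]);d=np.array([.571,.0906])-p[:2]
print("psi",np.degrees(psi),"tool dx,dy",d@[np.cos(psi),np.sin(psi)],d@[np.sin(psi),-np.cos(psi)])
pp=proj("side",(p[0],p[1],p[2]-.04));cc=proj("side",(.571,.0906,.038))
for q in(pp,cc): cv2.circle(s,tuple(int(round(a)) for a in q),1,(0,0,255),-1)
cv2.imwrite("pics/i.png",cv2.resize(s[150:330,180:360],(600,600),interpolation=cv2.INTER_CUBIC))
E
```

```text
[0.57231663 0.08988212 0.12506768] 0.48297666047540355
psi 15.993107651415091 tool dx,dy -0.0010678797564824373 -0.0010528519241374786
```

View pics/i.png

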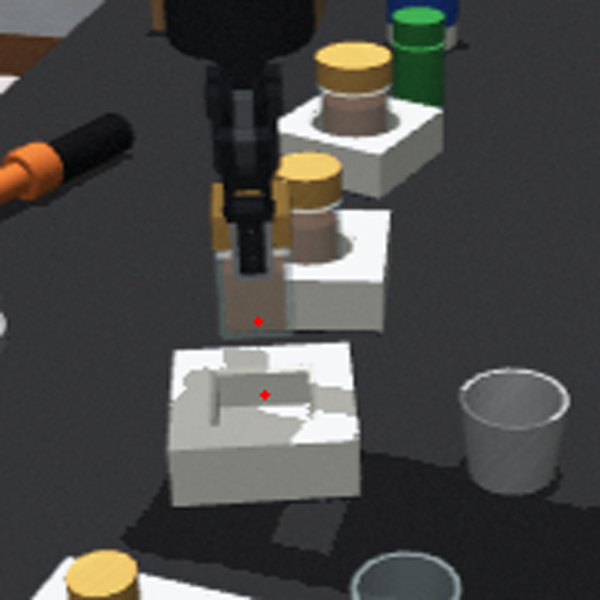

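The square jar is aligned over the square hollow (markers at (258,322) and (265,395), yaw matched). I'll lower it.

Request:
apply_moves:
  plan:
    - [-0.001, -0.001, 0.01, 0, 0, 0, 1]
    - [0, 0, 0.02, 0, 0, 0, 1]
    - [0, 0, 0.017, 0, 0, 0, 1]
    - [0, 0, 0.013, 0, 0, 0, 1]
    - [0, 0, 0.009, 0, 0, 0, 1]
    - [0, 0, 0.003, 0, 0, 0, 1]
    - [0, 0, 0, 0, 0, 0, 1]
    - [0, 0, 0, 0, 0, 0, 1]

```text
t: 30.88
tcp_pos: [0.571, 0.0912, 0.0527]
tool_rot: [0.99, 0.139, 0.001, 0.0]
force: [0.5, 0.0, -1.6]
finger_gap: 0.483
gripper_force: 45.9
```

Next I'll release, lift clear and move back so the top view is unobstructed.

Request:
apply_moves:
  plan:
    - [0, 0, 0.001, 0, 0, 0, 1]
    - [0, 0, 0, 0, 0, 0, 1]
    - [0, 0, 0, 0, 0, 0, -0.2]
    - [0, 0, 0, 0, 0, 0, -0.6]
    - [0, 0, 0, 0, 0, 0, -1]
    - [0, 0, 0, 0, 0, 0, -1]
    - [0, 0, 0, 0, 0, 0, -1]

```text
t: 31.75
tcp_pos: [0.5705, 0.0912, 0.0513]
tool_rot: [0.99, 0.139, -0.0, -0.0]
force: [-0.3, -0.7, -0.4]
finger_gap: 1.001
gripper_force: 0.0
```

Request:
apply_moves:
  plan:
    - [0, 0, -0.01, 0, 0, 0, -1]
    - [0, 0, -0.025, 0, 0, 0, -1]
    - [0, 0, -0.04, 0, 0, 0, -1]
    - [0, 0, -0.04, 0, 0, 0, -1]
    - [0, 0, -0.04, 0, 0, 0, -1]
    - [-0.03, -0.02, 0, 0, 0, 0, -1]
    - [-0.04, -0.03, 0, 0, 0, 0, -1]
    - [-0.04, -0.04, 0, 0, 0, 0, -1]

```text
t: 32.75
tcp_pos: [0.4391, 0.1474, 0.2071]
tool_rot: [0.99, 0.139, 0.001, -0.0]
force: [0.1, 1.1, -0.5]
finger_gap: 1.001
gripper_force: 0.0
```

Request:
apply_moves:
  plan:
    - [-0.02, -0.05, 0, 0, 0, 0, -1]
    - [-0.02, -0.05, 0, 0, 0, 0, -1]
    - [-0.02, -0.05, 0, 0, 0, 0, -1]
    - [0, -0.05, 0, 0, 0, 0, -1]
    - [0, -0.05, 0, 0, 0, 0, -1]
    - [0, -0.05, 0, 0, 0, 0, -1]
    - [0, 0, 0, 0, 0, 0, -1]
    - [0, 0, 0, 0, 0, 0, -1]

```text
t: 33.75
tcp_pos: [0.299, 0.4185, 0.2065]
tool_rot: [0.99, 0.14, -0.0, 0.0]
force: [-0.3, -0.5, 0.5]
finger_gap: 1.003
gripper_force: 0.0
```

```bash
python3 - <<'E'
from h import *
t=lids(); s=snapshot("side")[:,:,::-1]
cv2.imwrite("pics/j.png",np.hstack([cv2.resize(t[140:300,130:490],(420,187*1)),cv2.resize(s[130:410,150:430],(187,187))]) if 0 else np.vstack([cv2.resize(t[150:290,140:480],(680,280)),cv2.resize(s[150:400,120:460],(680,320)[:1]+(310,))]))
print(sense()["tcp_pos"])
E
```

```text
(168, 194, 13, 12) (0.084, array([0.5804, 0.3075])) (0.096, array([0.5772, 0.3043]))
(258, 192, 20, 21) (0.084, array([0.5712, 0.091 ])) (0.096, array([0.568 , 0.0899]))
(340, 183, 19, 19) (0.084, array([ 0.5901, -0.0966])) (0.096, array([ 0.5868, -0.096 ]))
(432, 171, 25, 25) (0.084, array([ 0.6061, -0.3172])) (0.096, array([ 0.6026, -0.3146]))
[0.29953468 0.41783306 0.20644396]
```

View pics/j.png

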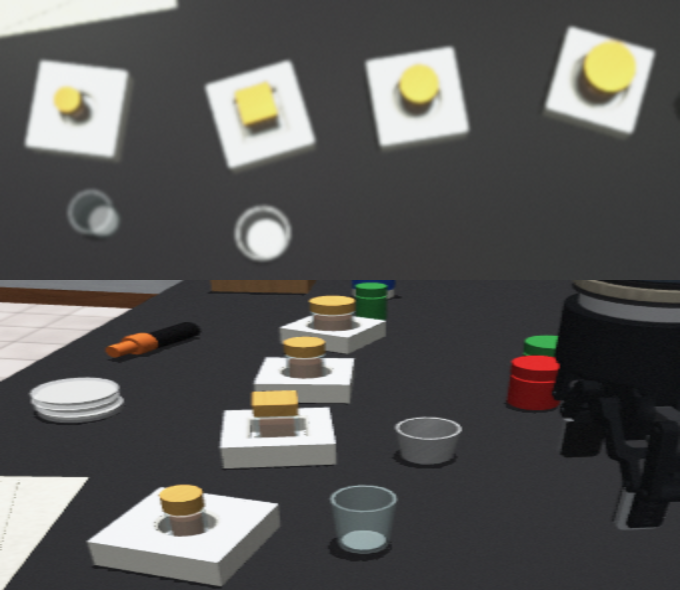

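Both views show all four jars upright and centred within about 3 mm in their own cradles. The beaker (top crop (93,213)) and cup (263,233) are where they started, and the arm is clear.

```bash
python3 -c "
from station import *
print(sign_off())"
```

```text
the job is handed in; nothing more can be done
None
```

I handed the job in at about 34 s; the final pictures show all four jars upright in their own cradles, within about 3 mm of centre, with the beaker, cup and look-alikes not moved; the station returned no verdict.

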